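# Call dispatch on the storeroom intercom

### The arm

A 6-joint arm with a two-finger parallel gripper is mounted at the origin on the work surface. World frame = base frame: x ahead of the robot, y to its left, z up, the work surface at z = 0. Lengths are in mm, angles in rad, forces in N, time in s.
With the tool pointing down it reaches from about 325 to 775 mm from the base axis. Payload 5.5 kg.
Tool frame: the origin (TCP) lies on the centre line of the jaws, within the pads' length; the fingertips stand 22 mm ahead of it and the grasp point (between the pads) lies 3 mm ahead of it; x points along the fingers, y is the direction in which the jaws open and shut, and the axes are right-handed (so a half turn about x gives the same grasp; the last joint's range is limited). The gripper opens to 85 mm and grips with 20 to 120 N. Pads are 22 mm wide; open, the fingers measure 114 mm over their backs; the gripper's body (76 mm by 85 mm) begins 54 mm behind the grasp point. The pads swing forward as they close: fully open they stand 13 mm farther back than shut.
Start: joints at [-1.287, 0.091, 1.231, -0, 1.82, -0.057], TCP at [200.545, -565.507, 230.875] pointing down, gripper open.
Joint ranges: [-2.87, 2.87], [-0.86, 2.18], [0.17, 2.46], [-1.51, 4.65], [0.06, 2.69], [-2.65, 2.65]. Speed limits (rad/s): [2.57, 2.57, 3.01, 3.14, 3.14, 3.14].

### API

Orientations are given as a unit quaternion [w, x, y, z].
In Python, from cell import env gives the robot as it stands. Calls block until the motion is done:
- env.reach(position, orientation): joint-space move of the TCP to a pose.
- env.servo_line(position, rot=None, rate=150, force_limit=None): straight line of the TCP; rot=None keeps the orientation; rate is the mean speed in mm/s. With force_limit (N) it stops when the force on the tool has changed by that much, and returns True; else False.
- env.move_j(angles): joint-space move.
- env.grip(opening, effort=None): finger opening in mm; effort is the grip in N (None keeps the last); returns when the fingers have stopped.
- env.pause(seconds).
- env.inverse_kinematics(position, orientation): joint angles nearest the present ones, or None.
- env.read_camera(name): name is "side" or "top" or "wrist"; returns the picture (400x640x3 uint8, blue, green, red); there is no depth.
- env.camera_info(name): a dict with "vertical_fov" (degrees; the focal length in pixels is half the picture's height over the tangent of half this angle, whatever the lens; pixels are square), "cx", "cy" (the principal point, pixels), "extrinsics" (4x4, takes a point from camera to world coordinates); the wrist camera has in their place "mount" (4x4, takes a point from camera to tool coordinates, whose origin is the TCP and whose axes are the tool frame's). Camera axes: x right, y down, z forward; pixel columns grow to the right and rows downward; lengths in mm; the calibration is good to about 2 mm. A picture is of the moment at which its call begins: read the wrist's pose just before it. camera_info takes no time and is no camera call.
A pose or a line that the arm cannot do raises env.IKError and nothing moves.
- env.hand_in(): hands the job in, once; it reports no verdict.
Readings, each from a call of its own:
- env.get_time(): time.
- env.get_joint_positions(): joint angles.
- env.get_joint_vel(): joint speeds.
- env.get_joint_efforts(): joint torques, N m.
- env.get_position(): TCP position.
- env.get_tcp_rot(): TCP orientation.
- env.get_force(): force on the tool from outside, world axes, zero at the start.
- env.get_ft_torque(): the same for the moment, N m.
- env.get_finger_gap(): finger opening in mm.
Only numpy, scipy, OpenCV 4.12 (cv2) and the standard library are available. Lean on these libraries where they do the work, as an engineer would, in place of code of your own. Each camera call takes 0.05 s, during which the arm holds its last target. There are 200 camera calls.

### The job

Call the dispatch desk on the grey desk intercom with a fingertip, picking nothing up: roll the ribbed zone wheel towards the robot until its green mark has clicked home at the top between the white pointer lines, and only then press the long red talk bar right down. Finish while still holding the bar down. Do not lift the intercom or shove it out of its place, and leave the things around it as they are.

Things in the scene. Friction and masses are not known exactly. Their poses are not given: they have to be found in the camera images.
- intercom: Grey desk intercom standing loose on rubber feet, 1.4 kg: a wedge 190 mm deep along its x axis, 250 mm wide along y, its panel sloping from 38 mm high at the front edge to 62 mm at the rear. Origin: centre of its underside, on the bench; x points from its front (robot side) to its rear, y to its left, z up.
- mic_head (a point): Tip of the black gooseneck microphone, which rises 240 mm above the bench from the intercom's rear left corner (foot at x = +72, y = +98 mm from the intercom's origin; this tip at x = +20, y = +121 mm). To be kept clear of.
- wheel_top (a point): Top of the zone wheel, a black finely ribbed thumbwheel 56 mm in diameter, 28 mm wide, axle level along the intercom's y. Fixed to the intercom at x = +20, y = -70, z = 66.5 mm; does not turn. The wheel's upper 14 mm stand out of the panel between cheeks 6 mm lower. Rolled by pressing a fingertip on top (4 to 8 N) and drawing it along the intercom's x: the rim follows with little slip.
- zone_wheel (a joint): Angle of the zone wheel, rad; grows as its top rolls towards the front (intercom's -x). Clicks 0.628 rad (36 degrees, 17.6 mm of rim) apart: 0 white, 0.628 yellow, 1.257 green, 1.885 blue, 2.513 purple; end stops beyond. The coloured mark at the very top, between the white pointer lines, is in force. Once released, it springs to the nearest click; 1 N at the rim moves it. Starts at white or yellow.
- talk_bar (a joint): How far the talk bar is pressed, in m: 0 up, 0.006 fully down. A spring pushes it up: 1.5 N to start it, 5 N fully down.
- talk_top (a point): Centre of the top face of the talk bar, a long red bar in the front of the intercom's panel (x = -61, y = +25 mm from the intercom's origin, about 52 mm above the bench when up; moves with the bar): 100 mm long along the intercom's y axis, 30 mm deep, 10 mm proud of the panel. It goes down at right angles to the panel, which slopes 7 degrees.
- carton: Closed white parts carton with a beige band, 110 x 60 mm, 40 mm high, standing beside the intercom; loose, not to be disturbed. Origin: centre of its underside.
- bearing: Steel ball bearing with red seals lying flat, 52 mm across, 15 mm high, 25 mm bore, in front of the intercom; loose, not to be disturbed. Origin: centre of its underside.
- marker: Black felt marker with a blue cap lying on the bench, 130 mm long along its x axis, 17 mm thick, in front of the intercom; loose, not to be disturbed. Origin: centre of its underside.
- tape: Roll of brown packing tape lying flat, 100 mm across, 48 mm high, beside the intercom; loose, not to be disturbed. Origin: centre of its underside.
- spray: Upright aluminium aerosol can with a yellow label, 52 mm across, 175 mm high, beside the intercom's rear corner; loose, not to be disturbed. Origin: centre of its underside.
- bolt_bin: Bright blue open-fronted picking bin with bolts, 160 mm along x, 100 mm along y, 75 mm high, to the robot's right; loose, not to be disturbed. Origin: centre of its underside.
- bush_bin: Dark blue open-fronted picking bin with brass bushes, 160 mm along x, 100 mm along y, 75 mm high, to the robot's left; loose, not to be disturbed. Origin: centre of its underside.
- scanner: Yellow and black pistol-shaped hand scanner lying on its side, about 130 x 170 mm, 52 mm high, to the robot's left; its origin under the middle of its head; loose, not to be disturbed.

How it is judged (in metres and radians):
On the way, in this order (a step that is already met when the one before it is completed fails the run):
1. the wheel stands in its green click position with the talk bar up (value of joint zone_wheel between 1.13664 and 1.37664 rad and velocity of joint zone_wheel between -0.3 and 0.3 rad/s and value of joint talk_bar below 0.002 m), for 0.3 s.
2. the talk bar is pressed down by the fingers (value of joint talk_bar above 0.0045 m and contact force between the fingers and talk_bar above 1 N), for 0.2 s.
At the end, for the whole second after the job is handed in: the zone wheel is in its green click position (1.257 rad within 0.12), the fingers hold the talk bar at least 4.5 of its 6 mm down, and the intercom stands within 20 mm of where it stood (all of step 2 and value of joint zone_wheel between 1.13664 and 1.37664 rad and distance of intercom from where it was at the start of the episode below 0.02 m and linear speed of intercom below 0.02 m/s); the arm keeps its last pose, push and grip.
It fails at once if the talk bar is pressed (over 3 mm) while the wheel is not at green: the wrong room is called (value of joint talk_bar above 0.003 m and (value of joint zone_wheel below 1.05664 rad or value of joint zone_wheel above 1.45664 rad)).
It fails at once if the intercom is shoved more than 20 mm, turned out of place, lifted or tipped (distance of intercom from where it was at the start of the episode above 0.02 m or distance of wheel_top from where it was at the start of the episode above 0.025 m or height (world z) of intercom above 0.008 m or angle between intercom's own z axis and vertical above 0.1 rad).
It fails at once if one of the things around the intercom is moved more than 20 mm, lifted or knocked over (distance of any of carton, bearing, marker, tape, spray, bolt_bin, bush_bin, scanner from where it was at the start of the episode above 0.02 m or angle between any of carton, bearing, tape, spray, bolt_bin, bush_bin, scanner's own z axis and vertical above 0.4 rad).
It also fails if it takes over 51 s, if anything falls off the work surface, if the arm or the gripper's body presses on something with over 40 N, if the wrist force passes 120 N, or if a joint passes its speed limit or range.

## Working session

There is one attempt and no reset: what is moved stays moved. The work goes in short steps, each a Python script; the robot and the scene stay as the last script left them, time stands still between calls to the robot, and variables do not carry over. Pictures are saved under pics/ and viewed, about 8 in all and at most 12, crops included, and the job is handed in when it is done.

```bash
mkdir -p pics; ls; python3 - <<'E'
from cell import env
import cv2
for n in("top","side"):
    cv2.imwrite(f"pics/{n}0.png",env.read_camera(n)); print(n,env.camera_info(n))
print(env.camera_info("wrist"),env.get_time(),env.get_tcp_rot(),env.get_force())
E
```

```text
pics
top {'vertical_fov': 55.277921378158126, 'cx': 316.5325115726535, 'cy': 192.67562876581556, 'extrinsics': array([[ 2.72916473e-02, -9.95465827e-01,  9.11205439e-02,
         4.49817323e+02],
       [-9.99517767e-01, -2.85257363e-02, -1.22684661e-02,
         9.42589847e+00],
       [ 1.48121193e-02, -9.07417760e-02, -9.95764295e-01,
         1.19776725e+03],
       [ 0.00000000e+00,  0.00000000e+00,  0.00000000e+00,
         1.00000000e+00]])}
side {'vertical_fov': 43.37011363674256, 'cx': 315.6416959657153, 'cy': 200.2081553542097, 'extrinsics': array([[-6.94408660e-01, -3.48859471e-01,  6.29359740e-01,
        -5.21467209e+02],
       [-7.19327476e-01,  3.59745612e-01, -5.94265157e-01,
         1.00071925e+03],
       [-1.90943765e-02, -8.65378625e-01, -5.00754671e-01,
         1.01918978e+03],
       [ 0.00000000e+00,  0.00000000e+00,  0.00000000e+00,
         1.00000000e+00]])}
{'vertical_fov': 67.68367793616673, 'cx': 316.1911154396573, 'cy': 199.27795564242504, 'mount': array([[ 7.69582752e-04, -2.63450154e-01,  9.64672703e-01,
        -1.44554306e+02],
       [ 9.99999703e-01,  1.73123897e-04, -7.50485636e-04,
         5.84453203e-02],
       [ 3.07076584e-05,  9.64672995e-01,  2.63450209e-01,
        -6.63924932e+01],
       [ 0.00000000e+00,  0.00000000e+00,  0.00000000e+00,
         1.00000000e+00]])} 0.1 [-0.11926377 -0.69679021 -0.12050866  0.69694851] [-0.22818558  0.30249322 -0.09418638]
```

View pics/top0.png

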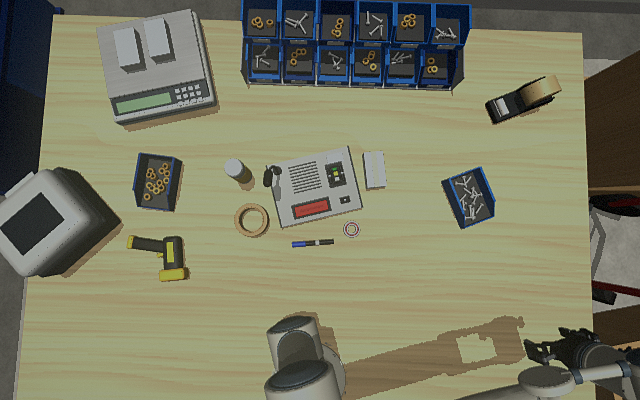

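View pics/side0.png

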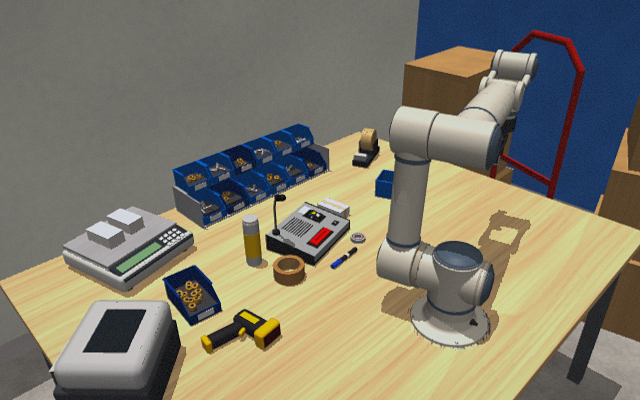

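The top view shows the intercom at about (318,187), yawed slightly, with the red bar at (311,210) and the wheel near (336,173). The mic is on the left at (270,172), the carton on the right at (375,170), and the marker and bearing are in front. The side view shows the bar at (320,237). Next I'll triangulate the bar and go for a wrist view.

```bash
cat >h.py <<'E'
from cell import env
import numpy as np, cv2
from scipy.spatial.transform import Rotation as R
def K(i): return 200/np.tan(np.radians(i["vertical_fov"]/2))
def toolT():
    T=np.eye(4); q=env.get_tcp_rot(); T[:3,:3]=R.from_quat([*q[1:],q[0]]).as_matrix(); T[:3,3]=env.get_position(); return T
def ext(n):
    i=env.camera_info(n); return i["extrinsics"] if n!="wrist" else toolT()@i["mount"]
def ray(n,uv,E=None):
    i=env.camera_info(n); E=ext(n) if E is None else E; f=K(i)
    d=E[:3,:3]@[(uv[0]-i["cx"])/f,(uv[1]-i["cy"])/f,1]; return E[:3,3],d/np.linalg.norm(d)
def plane(n,uv,z,E=None):
    o,d=ray(n,uv,E); return o+d*(z-o[2])/d[2]
def meet(r1,r2):
    A=np.stack([r1[1],-r2[1]],1); s=np.linalg.lstsq(A,r2[0]-r1[0],rcond=None)[0]
    p,q=r1[0]+s[0]*r1[1],r2[0]+s[1]*r2[1]; return (p+q)/2,np.linalg.norm(p-q)
def proj(n,P,E=None):
    i=env.camera_info(n); E=ext(n) if E is None else E; p=np.linalg.inv(E)@[*P,1]; f=K(i)
    return p[0]/p[2]*f+i["cx"],p[1]/p[2]*f+i["cy"]
def redmask(im):
    h=cv2.cvtColor(im,cv2.COLOR_BGR2HSV); return (((h[...,0]<8)|(h[...,0]>172))&(h[...,1]>150)&(h[...,2]>70)).astype(np.uint8)
def redbar(im,roi=None):
    m=redmask(im)
    if roi: z=np.zeros_like(m); a,b,c,d=roi; z[b:d,a:c]=m[b:d,a:c]; m=z
    c=max(cv2.findContours(m,cv2.RETR_EXTERNAL,cv2.CHAIN_APPROX_NONE)[0],key=cv2.contourArea)
    return cv2.minAreaRect(c)
def quat(M): q=R.from_matrix(M).as_quat(); return [q[3],*q[:3]]
def pose(th,flip=1):  # tool down, tool y = flip*intercom y axis
    y=flip*np.array([-np.sin(th),np.cos(th),0]); x=np.array([0,0,-1.]); return quat(np.stack([x,y,np.cross(x,y)],1))
E
python3 - <<'E'
from h import *
t=redbar(env.read_camera("top"),(280,180,345,235)); s=redbar(env.read_camera("side"),(295,215,345,255)); print(t,s)
P,g=meet(ray("top",t[0]),ray("side",s[0])); print("bar",P,g)
b=cv2.boxPoints(t); Q=[plane("top",p,50)[:2] for p in b]; print(np.round(Q,1))
# long-edge direction
e=max([(np.linalg.norm(Q[i]-Q[i-1]),i) for i in range(4)])[1]; d=Q[e]-Q[e-1]; d*=np.sign(d[1])
th=np.arctan2(-d[0],d[1]); print("yaw",th,np.linalg.norm(d))
c,s_=np.cos(th),np.sin(th); Rz=np.array([[c,-s_],[s_,c]])
O=P[:2]-Rz@[-61,25]; print("O",O)
for v in [(20,-70),(20,121),(-95,125),(-95,-125)]: print(v,O+Rz@v)
W=O+Rz@[-20,-50]
for f in(1,-1):
    for h in (280,320): print(f,h,env.inverse_kinematics([*W,h],pose(th,f)))
E
```

```text
((310.8623962402344, 207.92982482910156), (9.65378189086914, 32.749114990234375), 76.4295654296875) ((319.7500305175781, 235.75003051757812), (7.77817440032959, 22.62741470336914), 45.0)
bar [508.66955823  11.5145898   52.18412447] 1.2758575116369504
[[509.4  62.4]
 [535.3 -32.7]
 [507.2 -40.3]
 [481.5  54.6]]
yaw 0.2655263306654748 98.53994944390433
O [574.09221347   3.39817546]
(20, -70) [611.76050707 -58.90029689]
(20, 121) [561.63882385 125.40601572]
(-95, 125) [449.61938572  99.08785698]
(-95, -125) [ 515.22368312 -142.1507721 ]
1 280 [-1.47658162e-01  2.59891225e-02  1.21102000e+00 -4.44089210e-16
  1.90458353e+00 -1.98398082e+00]
1 320 [-1.47658162e-01  4.77327497e-02  1.11674708e+00 -4.44089210e-16
  1.97711282e+00 -1.98398082e+00]
-1 280 [-1.47658162e-01  2.59891225e-02  1.21102000e+00 -4.44089210e-16
  1.90458353e+00  1.15761183e+00]
-1 320 [-1.47658162e-01  4.77327497e-02  1.11674708e+00 -4.44089210e-16
  1.97711282e+00  1.15761183e+00]
```

```bash
cat >>h.py <<'E'
TH=0.2655; O=np.array([574.1,3.4])
def wpt(x,y,z): c,s=np.cos(TH),np.sin(TH); return [O[0]+c*x-s*y,O[1]+s*x+c*y,z]
E
python3 - <<'E'
from h import *
env.grip(0,40)
env.reach(wpt(40,-50,260),pose(TH)); env.servo_line(wpt(40,-50,170),rate=120)
env.pause(.3); T=ext("wrist"); im=env.read_camera("wrist"); np.save("E1",T); cv2.imwrite("pics/w1.png",im)
print(env.get_time(),env.get_finger_gap(),env.get_force(),env.get_position())
for n,p in dict(wheel=(20,-70,66.5),bar=(-61,25,52)).items(): print(n,proj("wrist",wpt(*p),T))
r=redbar(im); print(r,plane("wrist",r[0],52,T))
E
```

```text
4.6333 -0.15771940002923832 [-0.52165657  0.11473784  0.41388683] [626.00100514 -34.36030757 170.51367943]
wheel (np.float64(292.55441819151645), np.float64(174.81924782646152))
bar (np.float64(407.578772914053), np.float64(74.22227739840558))
((406.4999694824219, 73.5), (122.99998474121094, 38.99999237060547), -0.0) [508.38959245  10.47665186  52.        ]
```

View pics/w1.png

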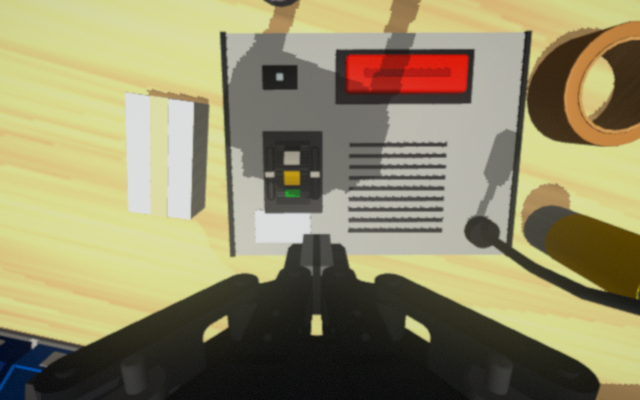

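The bar agrees with my triangulated pose to about 1 mm. The wheel is at (292,175) as predicted, with yellow at the top between the pointers and green behind it at (292,194). So it needs one click: a 17.6 mm stroke towards the front.

```bash
python3 - <<'E'
from h import *
env.servo_line(wpt(28.5,-70,120),rate=100)
env.servo_line(wpt(28.5,-70,96),rate=60); env.pause(.3)
f0=env.get_force()
print(env.servo_line(wpt(28.5,-70,83),rate=10,force_limit=5)); env.pause(.1)
z=env.get_position()[2]; print(z,env.get_force()-f0)
for x in (22,16,10.5):
    env.servo_line(wpt(x,-70,z),rate=25); print(x,env.get_position(),env.get_force()-f0)
p=env.get_position(); env.servo_line(wpt(10.5,-70,120),rate=60)
env.servo_line(wpt(40,-50,170),rate=120); env.pause(.3)
np.save("E2",ext("wrist")); im=env.read_camera("wrist"); cv2.imwrite("pics/w2.png",cv2.resize(im[110:250,200:400],None,fx=3,fy=3)); print(env.get_time())
E
```

```text
False
83.0977739084508 [ 0.48590456 -0.16508585  1.43499827]
22 [613.58568714 -58.43717534  83.21388125] [-0.2909025   0.52997689  1.42285194]
16 [607.81362377 -59.98452188  83.15380362] [ 0.64304174  0.73333113 -0.02536853]
10.5 [602.50563988 -61.42828716  83.16203524] [0.31775925 0.68158931 0.70837197]
10.675
```

View pics/w2.png

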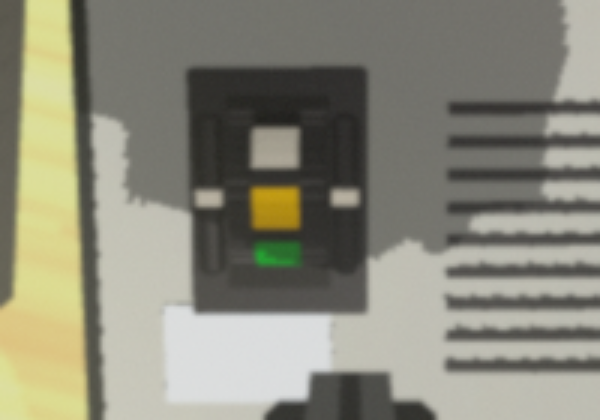

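The first stroke had no contact: the force stayed around 1 N and yellow is still on top. The wheel is lower, or the tip shorter, than the nominal figures. I'll probe the height right over the axle.

```bash
python3 - <<'E'
from h import *
T=toolT(); 
for d in(10,16,22): print(d,proj("wrist",T[:3,3]+d*T[:3,0]))
env.servo_line(wpt(20,-70,100),rate=120); env.servo_line(wpt(20,-70,86),rate=40); env.pause(.3)
f0=env.get_force()
print(env.servo_line(wpt(20,-70,74),rate=8,force_limit=4)); 
print(env.get_position(),env.get_force()-f0); im=env.read_camera("wrist")
cv2.imwrite("pics/w3.png",im)
c=env.read_camera("side"); cv2.imwrite("pics/s3.png",cv2.resize(c[170:290,230:390],None,fx=4,fy=4,interpolation=cv2.INTER_CUBIC))
env.servo_line(wpt(20,-70,95),rate=60); print(env.get_time())
E
```

```text
10 (np.float64(316.10945796502824), np.float64(241.58913671759962))
16 (np.float64(316.1048069817148), np.float64(237.44717723673492))
22 (np.float64(316.1004583542425), np.float64(233.57448245930948))
False
[611.80009801 -58.90346004  74.06978056] [-0.49325917  0.34853339  0.58861591]
14.5
```

View pics/w3.png

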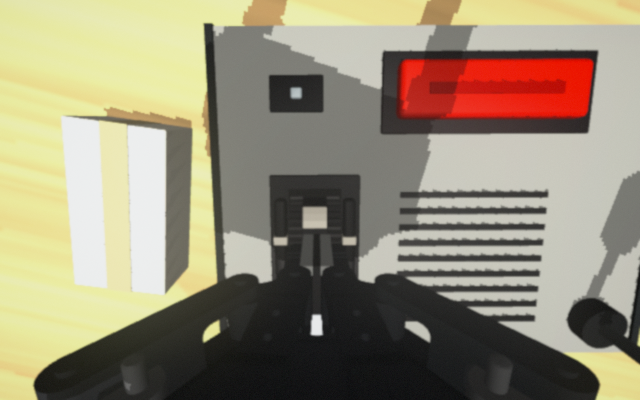

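```bash
python3 - <<'E'
from h import *
E1=np.load("E1.npy"); i=env.camera_info("wrist")
T=np.eye(4);q=pose(TH);T[:3,:3]=R.from_quat([*q[1:],q[0]]).as_matrix();T[:3,3]=[611.80009801,-58.90346004,74.06978056];E3=T@i["mount"]; np.save("E3",E3)
for a,b in [((270,174.5),(280.5,240.5)),((314.5,174.5),(349,240.5)),((406.5,73.5),(495,88.5)),((291.5,158),(315,217))]: print(meet(ray("wrist",a,E1),ray("wrist",b,E3)))
for z in(52,60,66.5): print(proj("wrist",wpt(20,-70,z),E3))
E
```

```text
(array([617.8899377 , -78.13037786,  60.4928469 ]), np.float64(0.3402306193384991))
(array([607.53876379, -40.77120049,  61.14398963]), np.float64(0.18535174044047367))
(array([508.42137048,  10.44933256,  52.11783074]), np.float64(0.015522633776624793))
(array([598.75996767, -63.24870941,  62.08699042]), np.float64(0.3432873564506951))
(np.float64(316.1235532047493), np.float64(233.4774488603456))
(np.float64(316.1304640793169), np.float64(238.69334266972683))
(np.float64(316.1365576755675), np.float64(243.29240616738613))
```

View pics/s3.png

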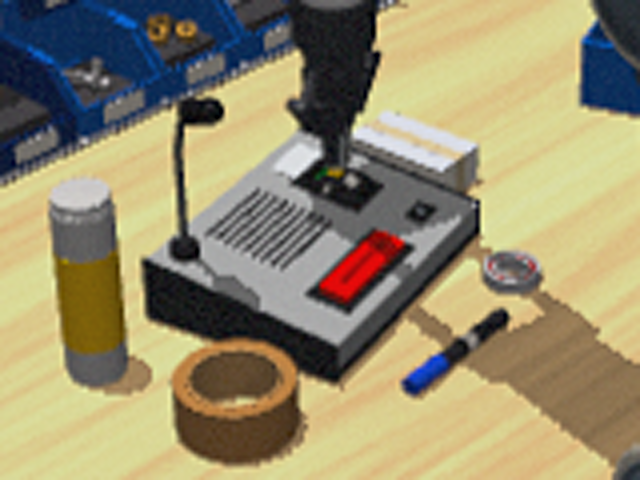

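```bash
python3 - <<'E'
from h import *
for v in(208,211,213,215):
    o,d=ray("side",(316.3,v)); print(v,meet((o,d),(np.array([611.8,-58.9,0]),np.array([0,0,1.]))))
for P in [(20,-70,52),(20,-70,66.5),(20,-70,80)]: print(P,proj("side",wpt(*P)))
M=env.camera_info("wrist")["mount"]; i=env.camera_info("wrist")
for u,v in [(302,236),(331,236),(316,236)]:
    r=ray("wrist",(u,v),M)
    for z in(-11,0,11): s=(z-r[0][2])/r[1][2]; print(z,np.round(r[0]+s*r[1],1))
print(env.get_force(), env.get_finger_gap(),env.get_time())
w=cv2.imread("pics/w3.png"); cv2.imwrite("pics/w3c.png",cv2.resize(w[170:310,240:400],None,fx=4,fy=4,interpolation=cv2.INTER_CUBIC))
E
```

```text
208 (array([608.586661  , -62.29542975,  89.23367629]), np.float64(9.349757361360446))
211 (array([608.66713031, -62.21139517,  76.61605633]), np.float64(9.11706323040378))
213 (array([608.72107546, -62.15503165,  68.155231  ]), np.float64(8.961028378192594))
215 (array([608.77526163, -62.09839345,  59.65482184]), np.float64(8.80426325360907))
(20, -70, 52) (np.float64(313.9222527544666), np.float64(216.8482637189977))
(20, -70, 66.5) (np.float64(313.838878622629), np.float64(213.44693908678073))
(20, -70, 80) (np.float64(313.76065418109016), np.float64(210.25570082158615))
-11 [ -8.8  -6.9 -11. ]
0 [18.2 -8.3  0. ]
11 [45.1 -9.6 11. ]
-11 [ -8.8   7.3 -11. ]
0 [18.2  8.7  0. ]
11 [45.1 10.2 11. ]
-11 [ -8.8  -0.1 -11. ]
0 [18.2 -0.1  0. ]
11 [45.1 -0.1 11. ]
[-0.48371857  0.86254833  0.03758469] -0.008342794984676404 14.5
```

View pics/w3c.png

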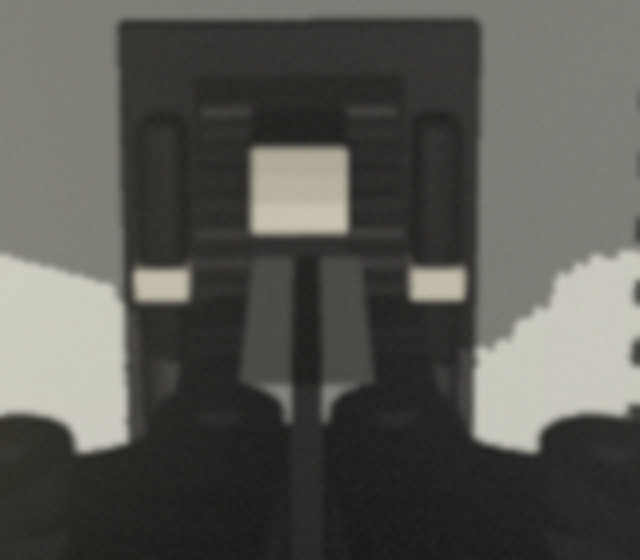

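The side view puts the tip at z≈68 with the TCP at 74, so it hasn't reached the wheel; the tip is much shorter than 22 mm. I'll keep descending under force guard, then draw in small steps, regulating the push to about 6 N.

```bash
python3 - <<'E'
from h import *
env.servo_line(wpt(28.5,-70,76),rate=60); env.pause(.2)
f0=env.get_force()
hit=env.servo_line(wpt(28.5,-70,48),rate=12,force_limit=5)
z=env.get_position()[2]; f=env.get_force()-f0; print(hit,env.get_position(),f)
if hit:
    zt=z
    for x in np.arange(26.5,10,-2):
        zt-=np.clip((6-f[2])*.06,-.3,.3)
        env.servo_line(wpt(x,-70,zt),rate=20); f=env.get_force()-f0; print(x,zt,env.get_position()[2],np.round(f,1))
    np.save("zt",zt)
env.servo_line(wpt(env and 10.5,-70,zt+25) if hit else wpt(28.5,-70,90),rate=60)
env.servo_line(wpt(40,-50,150),rate=150); env.pause(.3)
np.save("E4",ext("wrist")); im=env.read_camera("wrist"); cv2.imwrite("pics/w4.png",im); print(env.get_time())
E
```

```text
True [620.20652142 -56.62268973  66.07506901] [-0.29813963  0.14431972  4.3869135 ]
26.5 65.97828382414744 66.14716851553598 [-0.4  0.3  2.6]
24.5 65.77603878190084 66.13356693382887 [-0.4 -0.5  3.7]
22.5 65.63675958714654 66.06380462008364 [0.4 0.3 4.6]
20.5 65.55154176085397 66.09852317542786 [-0.8 -0.5  5.9]
18.5 65.545440674472 66.11212614065361 [-0.6 -0.8  4.7]
16.5 65.46562417366779 66.09358115966518 [-0.7 -1.2  5.1]
14.5 65.40937366717887 66.04536762129906 [-1.4 -0.5  6.5]
12.5 65.44089784693965 65.9905707650648 [-2.1 -0.7  6.9]
10.5 65.49388275827725 65.82746130688518 [-2.4 -0.8  6.4]
20.075
```

View pics/w4.png

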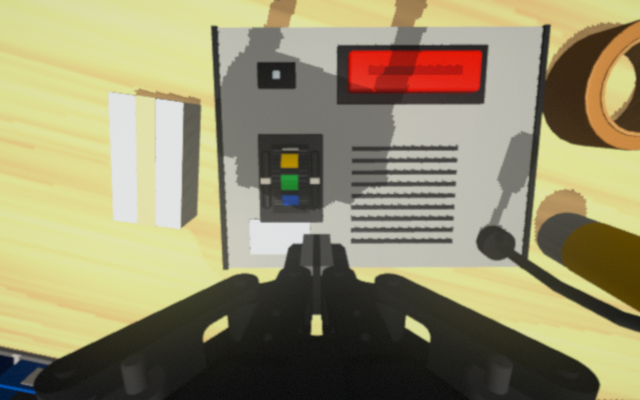

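Green is now at the top (289,182), level with the pointer lines (row 181). Next I'll check that the intercom hasn't moved, then press the bar square to its face.

```bash
python3 - <<'E'
from h import *
r=redbar(cv2.imread("pics/w4.png")); print(r[0],r[2],plane("wrist",r[0],52,np.load("E4.npy")))
a=np.radians(7); c,s=np.cos(TH),np.sin(TH)
n=np.array([np.sin(a)*c,np.sin(a)*s,-np.cos(a)]); y=np.array([-s,c,0]); q=quat(np.stack([n,y,np.cross(n,y)],1))
B=np.array(wpt(-61,15,52))
env.reach(list(B-70*n),q); env.servo_line(list(B-10*n),rate=60); env.pause(.2); f0=env.get_force()
hit=env.servo_line(list(B+18*n),rate=12,force_limit=8)
p=np.array(env.get_position()); print(hit,(p-B)@n,env.get_force()-f0)
if hit:
    for k in(0.4,.8,1.2,1.6):
        env.servo_line(list(p+k*n),rate=10); env.pause(.15); f=env.get_force()-f0; print(k,(np.array(env.get_position())-B)@n,f)
        if -f@n>9: break
env.pause(.4); print(env.get_time(),env.get_force()-f0)
np.save("f0",f0); T=ext("wrist"); np.save("E5",T); cv2.imwrite("pics/w5.png",env.read_camera("wrist"))
sd=env.read_camera("side"); cv2.imwrite("pics/s5.png",cv2.resize(sd[170:290,230:390],None,fx=4,fy=4,interpolation=cv2.INTER_CUBIC))
E
```

```text
(414.5, 71.5) 90.0 [508.648849    10.66779944  52.        ]
True 5.919444279130942 [-1.87613079 -0.7929631   5.55781306]
0.4 5.97454014125202 [-2.89421352 -0.87146028  6.75668847]
0.8 6.071620456551048 [-4.81989782 -1.35804648  8.62645592]
24.6 [-4.79949098 -1.00910818  8.36074417]
```

View pics/s5.png

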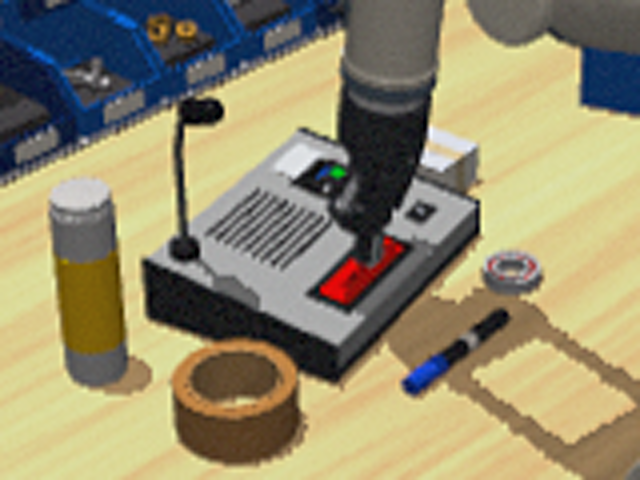

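View pics/w5.png

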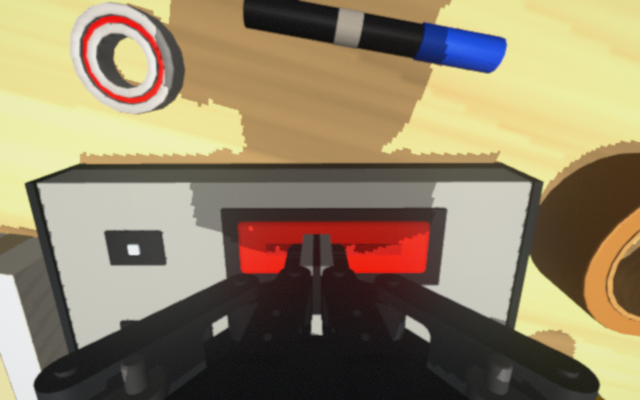

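The tip stopped hard 6 mm below the bar's up position: the push rose from about 6 to 10 N in 0.15 mm. The side view shows the finger on the bar and green still at the top of the wheel. Handing in.

```bash
python3 - <<'E'
from h import *
print(env.get_force()-np.load("f0.npy"),env.get_time()); print(env.hand_in())
E
```

```text
[-3.74661011 -0.84802862  7.81487871] 24.7
the job is handed in; nothing more can be done
None
```

I rolled the zone wheel one click from yellow to green, then pressed the talk bar right down. I handed in at 24.7 s with the bar still held; the hand-in gives no verdict.

**Missed tries:** my first stroke and one height probe didn't touch the wheel. The fingertips turned out to end about level with the TCP, not 22 mm ahead of it as stated. I then lowered the finger until it felt the wheel and rolled it with about 3–7 N.

**Last checks:**
- **Wheel:** the wrist view before pressing had the green mark level with the white pointer lines. The side view during the press still shows green at the top.
- **Talk bar:** it went down about 6 mm to a hard stop. The push had eased from about 10 N to 8–9 N by hand-in, still above the 5 N that full travel needs.
- **Intercom:** the bar measured within about 0.3 mm of its earlier position after the wheel stroke. I did not measure it again during the press, where the sideways force was about 4–5 N.
- **Things around it:** in the last pictures nothing in view looked disturbed. The two bins and the scanner are not fully in those pictures, but the finger worked only over the intercom.

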